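Draw and hold the vacuum of a handset seal tester

ROBOT

A 7-joint arm with a two-finger parallel gripper is mounted at the origin on the work surface. World frame = base frame: x ahead of the robot, y to its left, z up, the work surface at z = 0. Lengths are in m, angles in rad, forces in N, time in s.
With the tool pointing down it reaches from about 0.4 to 0.85 m from the base axis. Payload 10.4 kg.
Tool frame: the origin (TCP) lies between the finger pads; the fingertips stand 19 mm ahead of it and the grasp point (between the pads) is the TCP; x points along the fingers, y is the direction in which the jaws open and shut, and the axes are right-handed (so a half turn about x gives the same grasp; the last joint's range is limited). The gripper opens to 87 mm and grips with 3 to 60 N. Pads are 19 mm wide; open, the fingers measure 117 mm over their backs; the gripper's body (75 mm by 190 mm) begins 51 mm behind the grasp point.
Start: joints at [1.189, 0.332, -0.065, 1.46, 0.022, 1.35, -0.088], TCP at [0.219, -0.585, 0.242] pointing down, gripper open.
Joint ranges: [-2.6, 2.6], [-0.5, 2.12], [-1.47, 1.34], [0.16, 2.42], [-1.27, 4.41], [0.06, 2.06], [-2.6, 2.6]. Speed limits (rad/s): [2.22, 2.22, 2.79, 2.79, 3.14, 3.14, 3.14].

INTERFACE

Orientations are given as a unit quaternion [x, y, z, w].
In Python, from bench import r gives the robot as it stands.
- The arm moves only by the tool drive_tool, never from a script. Its argument "motion" is a list of rows, each a list of 4 numbers: the shift along the tool's x, y, z in cm, then the turn about the tool's x in units of 5 degrees (1.0 is 5 degrees). In form: [[tx, ty, tz, twist], ...]. A call has 1 to 20 rows; each row is the pose to reach, as a shift and turn from the pose commanded when the call began, along the tool's axes at that moment; what a row does not reach only later rows make up. A row lasts 1/12 s, in which the tool goes at most 41.7 mm and 7.16 degrees, less where a joint would pass 70% of its speed; a pose out of reach is approached as far as the arm can. A call with a gripper value outside its range is refused whole. "grip" is the closure in counts, from 0 (fully open) to 255 (shut), set as the call begins (left out, the last holds). The fingers move at their own pace and stop on an object; "force" is the grip in N (left out, the last holds). Time passes only in rows, so rows that repeat a pose let the fingers close. It gives the time, the measured TCP pose, the force and the opening at its end, in the units of the state.
- r.read_state(): the state, without advancing time (a new reading comes with each control period).
- r.camera(name): name is "scene" or "top"; returns the picture (480x640x3 uint8, red, green, blue); there is no depth.
- r.calibration(name): a dict with "fx", "fy", "cx", "cy" (pixels), "xyz" and "orientation" of the camera in the world. Camera axes: x right, y up, looking along -z (the intrinsics and any distortion apply to the point x, -y, -z); pixel columns grow to the right and rows downward; lengths in m; the calibration is good to about 2 mm. A picture is of the moment at which its call begins. calibration takes no time and is no camera call.
- r.close_job(): hands the job in, once; it reports no verdict.
The state is a dict: "time": time; "joint_positions": joint angles; "joint_vel": joint speeds; "joint_torque": joint torques, N m; "ee_pos": TCP position; "eef_rot": TCP orientation; "ft_force": force on the tool from outside, world axes, zero at the start; "torque": the same for the moment, N m; "width": finger opening in m.
Only numpy, scipy, OpenCV 4.12 (cv2) and the standard library are available. Lean on these libraries where they do the work, as an engineer would, in place of code of your own. Each camera call takes 0.05 s, during which the arm holds its last target.

TASK

Test the seals of the blue handset: lay it gently, flat and screen up, in the open drawer of the seal tester and push the drawer fully shut. Then draw the pump's T-handle straight up, without forcing the rod sideways, until the rod's green band is completely out of the top cap while the red band stays inside, and finish while still holding it steady there. Leave the other things on the bench alone.

Things in the scene. Friction and masses are not known exactly. Their poses are not given: they have to be found in the camera images.
- blue_handset: the blue handset to be tested: a flat rounded box 88 mm long (its x), 46 mm wide (its y), 14 mm thick (z up), black screen on top, about 0.1 kg; origin at the centre of its underside. It lies flat on the blue mat, whose top is 3 mm above the table
- tester: the seal tester, fixed: a white chamber 143 x 170 mm, its roof 74 mm above the table, a drawer in its front (-x, the robot's side; chamber front face 67 mm ahead of the origin), an upright clear pump cylinder on its left (+y), a dial gauge and a valve knob (up to 130 mm above the table) at the rear of the roof. Origin: under the chamber's middle, 3 mm above the table; x front to back, z up
- drawer (a joint): how far the chamber's drawer is out, in m: 0 fully shut, 0.118 fully open; it starts 0.105 to 0.118 out. It slides along the tester's x (shutting is towards +x), needs 2 to 6 N to push and stays where it is left
- drawer_floor (a point): centre of the drawer's steel tray floor, 15 mm above the table; moves with the drawer, axes as the tester's. The tray inside is 125 (x) x 124 (y) mm, walls 20 mm high; its front wall is the grey front panel (170 mm wide, 12 mm thick, top 69 mm above the table), whose inner face is 62 mm ahead (-x) of this point. The tray lies open from there back to the chamber's front face
- drawer_handle (a point): middle of the steel bar handle on the drawer's front panel (moves with the drawer): a 10 mm round bar 80 mm long along the tester's y, 22 mm in front of the panel, its axis 41 mm above the table. With the drawer shut it lies 101.5 mm in front of the tester's origin
- pump_cap (a point): top of the pump cylinder's aluminium top cap (56 x 56 mm), on the bore axis; fixed to the tester, 143 mm above the table, z up along the bore
- piston: the pump's loose part, 0.35 to 0.6 kg: black piston (32 mm) at the bottom of the clear barrel (33 mm bore), steel rod (14 mm) up through the top cap's 15 mm bore, black T-handle on top. Origin: centre of the piston's underside; z up the rod, y along the T-bar. Turns freely in the bore, 0.5 mm play all round; rubs and jams if pulled sideways; sinks back if let go. Stroke 77 mm
- pump_handle (a point): centre of the T-handle's bar: 80 mm long (piston's y), 18 mm wide and high, black; 40 mm above the pump_cap point at rest; the 14 mm rod comes up under its middle. The rod has two 12 mm high bands: the green one's lower edge leaves the cap when this point is 80 mm above the pump_cap point, the upper edge of the red one (below it) when it is 100 mm above
- orange_handset: an orange handset with the same shape and size as the blue one, lying flat on the mat; origin at the centre of its underside. Not to be touched
- screwdriver: a brass-handled screwdriver, 150 mm long, lying on the mat; a bystander
- bolt: a steel hex bolt, about 53 mm long, lying on the mat; a bystander
- tape: a yellow roll of tape, 64 mm across, 18 mm high, lying flat; a bystander
- tin: a white round tin, 60 mm across, 20 mm high; a bystander
- board: a green circuit board, 70 x 40 x 5 mm, lying on the mat; a bystander

How it is judged:
On the way, in this order (a step that is already met when the one before it is completed fails the run):
1. the blue handset lies flat, screen up, on the floor of the drawer, let go (x of blue_handset in the frame of drawer_floor between -0.045 and 0.045 m and y of blue_handset in the frame of drawer_floor between -0.045 and 0.045 m and z of blue_handset in the frame of drawer_floor between -0.004 and 0.005 m and angle between blue_handset's own z axis and vertical below 0.1 rad and contact force between the fingers and blue_handset below 0.1 N), for 0.2 s.
2. the drawer is fully shut with the handset in it (all of step 1 and value of joint drawer below 0.004 m), for 0.2 s.
3. the T-handle is drawn up: green band out, red band in (value of joint drawer below 0.004 m and z of pump_handle in the frame of pump_cap between 0.078 and 0.102 m), for 0.2 s.
At the end, for the whole second after the job is handed in: The blue handset lies flat (within 0.1 rad), screen up, on the drawer floor, untouched; the drawer is shut within 4 mm; the gripper holds the T-handle (over 2 N), at rest, its centre 78 to 102 mm above the top cap: green band out, red band in (all of step 1 and all of step 3 and contact force between the fingers and piston above 2 N and linear speed of piston below 0.01 m/s); the arm keeps its last pose, push and grip.
It fails at once if another thing on the bench is moved by more than 25 mm (distance of any of orange_handset, screwdriver, bolt, tape, tin, board from where it was at the start of the episode above 0.025 m).
It fails at once if the red band is pulled out of the cap (handle more than 104 mm above it) (z of pump_handle in the frame of pump_cap above 0.104 m).
It fails at once if the rod is forced against the bore (contact forces over 60 N in all) (contact force between piston and tester above 60 N).
It fails at once if the blue handset is dropped from more than about 20 mm or thrown (over 0.6 m/s while not held) (contact force between the fingers and blue_handset below 0.1 N and linear speed of blue_handset above 0.6 m/s).
It also fails if it takes over 61 s, if anything falls off the work surface, if the arm or the gripper's body presses on something with over 40 N, if the wrist force passes 120 N, or if a joint passes its speed limit or range.

## Working session

There is one attempt and no reset: what is moved stays moved. The work goes in short steps, Python scripts to look and compute and a tool call to move; the robot and the scene stay as the last step left them, time stands still between calls to the robot, and variables do not carry over. Pictures are saved under pics/ and viewed, and the job is handed in when it is done.

Besides the shell and the picture viewer there is one more tool, called as a command line: name --pt "numbers of a row" for each row, then --argument value for the rest. drive_tool: Moves the arm, as the interface text tells. Its arguments: {"type":"object","properties":{"motion":{"type":"array","items":{"type":"array","items":{"type":"number"}}},"grip":{"type":"number"},"force":{"type":"number"}},"required":["motion"]}

```bash
ls; mkdir -p pics
python3 - <<'E'
from bench import r
import cv2
print(r.read_state())
for n in ("scene","top"):
    im=r.camera(n); cv2.imwrite(f"pics/{n}0.png",im[:,:,::-1]); print(n,r.calibration(n))
E
```

```text
pics
{'time': 0.0, 'joint_positions': array([ 1.18939569,  0.33287937, -0.06472129,  1.46095889,  0.02163642,
        1.34991888, -0.08852239]), 'joint_vel': array([-0.00033677,  0.00080754, -0.00084603, -0.0005989 , -0.0007801 ,
        0.00056434, -0.00070221]), 'joint_torque': array([-9.95990013e-04, -6.23246241e+01,  2.40984466e-02, -3.89891338e+01,
       -6.15042541e-02,  3.98025813e-02,  1.82905665e-04]), 'ee_pos': array([ 0.2193334 , -0.58484984,  0.24074092]), 'eef_rot': array([-0.69562994, -0.12668843,  0.69588293, -0.12568199]), 'ft_force': array([-0.69950716, -0.8939085 ,  0.55687099]), 'torque': array([-0.00220471,  0.01118212,  0.02525372]), 'width': 0.08729660182176517}
scene {'fx': 455.79944804498786, 'fy': 455.79944804498786, 'cx': 320.966685996593, 'cy': 240.61513160669756, 'xyz': array([ 0.99814316, -0.39212897,  0.94675221]), 'orientation': array([0.27757906, 0.12405348, 0.41318212, 0.85839451])}
top {'fx': 513.3593193763115, 'fy': 513.3593193763115, 'cx': 304.50698713461924, 'cy': 245.0191676670928, 'xyz': array([ 0.51935389, -0.03964879,  1.10234865]), 'orientation': array([-0.03562166,  0.01513895,  0.70860841, -0.70453959])}
```

View pics/scene0.png

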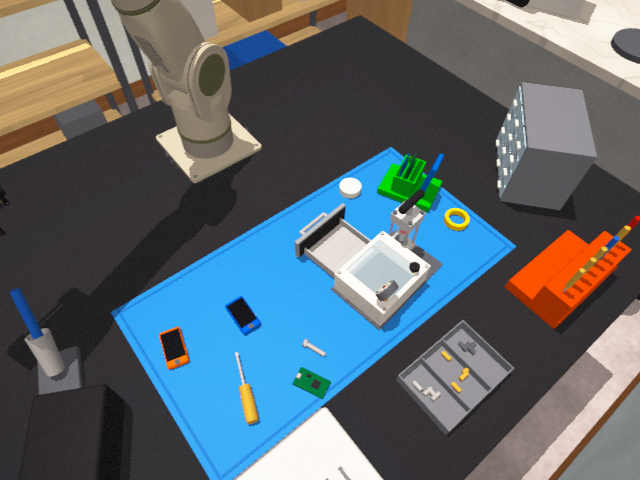

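View pics/top0.png

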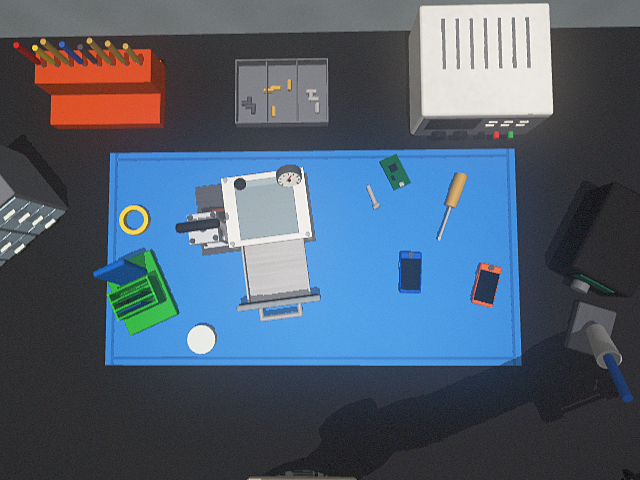

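The top view shows the blue handset at about (410,272), the orange one at (486,285), the tester at about (265,210) with its drawer towards the bottom, and the T-bar at about (197,226). I'll zoom in for precise pixels.

```bash
cat > h.py <<'E'
import numpy as np, cv2
from scipy.spatial.transform import Rotation as R
from bench import r
def ray(n,u,v):
    c=r.calibration(n); d=np.array([(u-c['cx'])/c['fx'],-(v-c['cy'])/c['fy'],-1.])
    return np.array(c['xyz']),R.from_quat(c['orientation']).apply(d)
def atz(n,u,v,z):
    o,d=ray(n,u,v); return o+d*(z-o[2])/d[2]
def tri(a,b):
    o1,d1=ray('scene',*a);o2,d2=ray('top',*b)
    d1/=np.linalg.norm(d1);d2/=np.linalg.norm(d2)
    s=np.linalg.lstsq(np.c_[d1,-d2],o2-o1,rcond=None)[0]
    p,q=o1+s[0]*d1,o2+s[1]*d2
    return (p+q)/2,np.linalg.norm(p-q)
def proj(n,p):
    c=r.calibration(n); q=R.from_quat(c['orientation']).inv().apply(np.array(p)-c['xyz'])
    return c['cx']+c['fx']*q[0]/-q[2], c['cy']-c['fy']*q[1]/-q[2]
def crop(im,x0,y0,w,h,s,name):
    c=cv2.resize(im[y0:y0+h,x0:x0+w,::-1],None,fx=s,fy=s,interpolation=cv2.INTER_CUBIC)
    for x in range(-(-x0//10)*10,x0+w,10): cv2.line(c,((x-x0)*s,0),((x-x0)*s,6 if x%50 else 18),(0,255,255),1)
    for y in range(-(-y0//10)*10,y0+h,10): cv2.line(c,(0,(y-y0)*s),(6 if y%50 else 18,(y-y0)*s),(0,255,255),1)
    cv2.imwrite(name,c)
E
python3 - <<'E'
from h import *
t=cv2.imread('pics/top0.png')[:,:,::-1]; s=cv2.imread('pics/scene0.png')[:,:,::-1]
crop(t,165,155,160,120+45,5-1,'pics/t_tester.png') 
crop(t,165,155,160,165,4,'pics/t_tester.png'); crop(s,290,170,160,150,5-1,'pics/s_tester.png')
a=cv2.imread('pics/t_tester.png')
crop(t,390,240,50,60,8,'pics/t_h.png');crop(s,215,285,60,60,8,'pics/s_h.png')
x=cv2.imread('pics/t_h.png');y=cv2.imread('pics/s_h.png');cv2.imwrite('pics/hh.png',np.hstack([x[:480],y[:480]]))
E
```

```text
(no output)
```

View pics/t_tester.png

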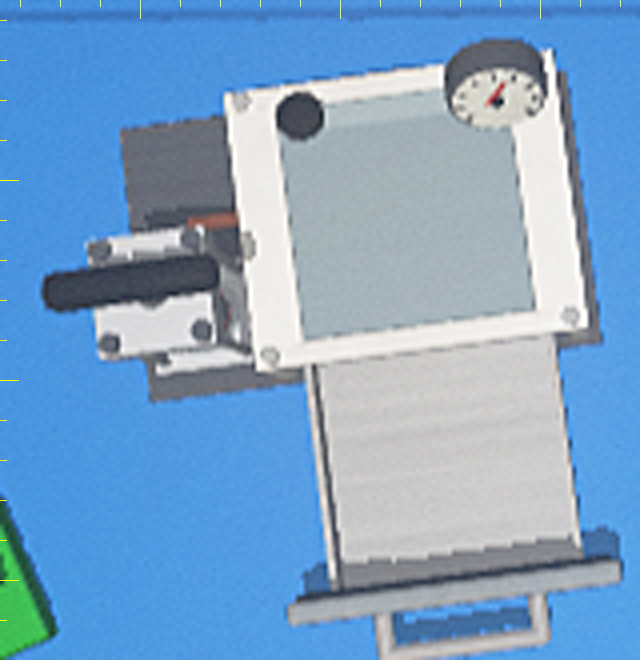

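View pics/s_tester.png

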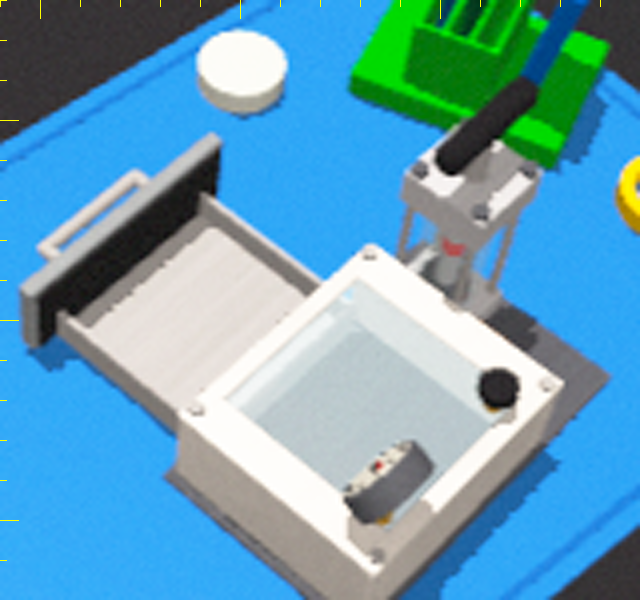

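View pics/hh.png

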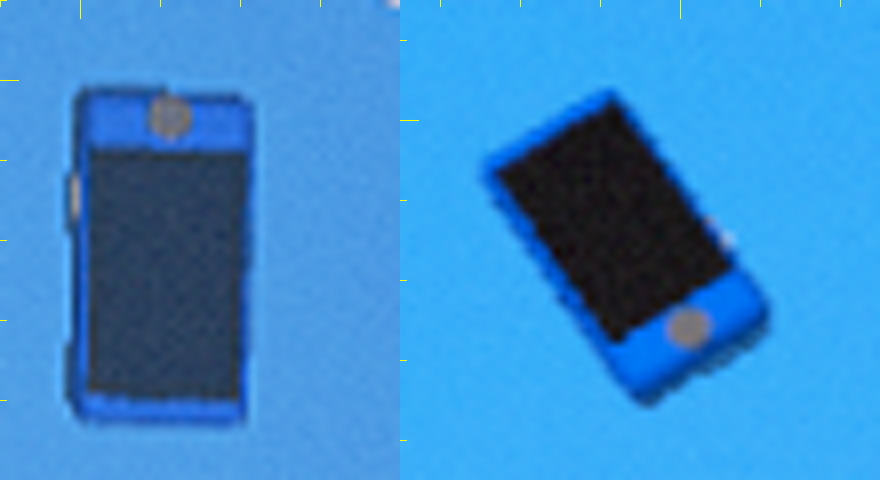

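Run:
```python
from h import *
T=lambda u,v:(165+u/4,155+v/4); S=lambda u,v:(290+u/4,170+v/4)
H=lambda u,v:(390+u/8,240+v/8); G=lambda u,v:(215+(u-400)/8,285+v/8)
def p(n,a,b):
    q,e=tri(a,b);print(n,q.round(4),round(e,4));return q
print('top corners z.017',[atz('top',*H(*x),.014).round(4) for x in ((80,88),(250,98),(243,425),(80,420))])
# handset back = +x end
p('btn',G(688,328),H(170,117))
c=[p('c',G(*a),H(*b)) for a,b in (((640,402),(80,88)),((768,310),(250,98)),((612,92),(243,425)),((485,170),(80,422)))]
print('mean',np.mean(c,0))
print('screen z.017',[atz('top',*H(*x),.017).round(4) for x in ((88,148),(247,150),(240,400),(86,396))],[atz('scene',*G(*x),.017).round(4) for x in ((615,342),(733,268),(612,103),(497,172))])
fl=p('roofFL',S(370,245),T(258,370)); fr=p('roofFR',S(182,410),T(588,325)); bl=p('roofBL',S(562,380),T(225,93))
d=fl-fr;print('yaw',np.degrees(np.arctan2(-d[0],d[1])),np.linalg.norm(d)); d=bl-fl;print('yaw',np.degrees(np.arctan2(d[1],d[0])),np.linalg.norm(d))
a=p('barL',S(530,88),T(45,293));b=p('barR',S(445,165),T(218,270))
d=a-b;print('baryaw',np.degrees(np.arctan2(-d[0],d[1])),np.linalg.norm(d),(a+b)/2)
# handle corners
p('panelL',S(215,135),T(288,607));p('panelR',S(25,290),T(620,562))
p('hL',S(135,172),T(385,655));p('hR',S(45,248),T(545,640))
```

```text
top corners z.017 [array([ 0.5837, -0.2101,  0.014 ]), array([ 0.5808, -0.2547,  0.014 ]), array([ 0.4949, -0.251 ,  0.014 ]), array([ 0.4964, -0.2085,  0.014 ])]
btn [ 0.5765 -0.2322  0.0159] 0.0025
c [ 0.5772 -0.2322 -0.0295] 0.0353
c [ 0.59   -0.2321  0.052 ] 0.0374
c [ 0.5073 -0.2284  0.0498] 0.0385
c [ 0.4867 -0.229  -0.0289] 0.0319
mean [ 0.5403215  -0.23043871  0.01085252]
screen z.017 [array([ 0.5677, -0.2114,  0.017 ]), array([ 0.5669, -0.253 ,  0.017 ]), array([ 0.5015, -0.2498,  0.017 ]), array([ 0.5027, -0.2097,  0.017 ])] [array([ 0.5688, -0.2494,  0.017 ]), array([ 0.5705, -0.2116,  0.017 ]), array([ 0.5061, -0.2095,  0.017 ]), array([ 0.5045, -0.2469,  0.017 ])]
roofFL [0.5907 0.1435 0.0682] 0.0028
roofFR [ 0.6122 -0.0235  0.0755] 0.0043
roofBL [0.7314 0.1596 0.0753] 0.002
yaw 7.331968208953558 0.16851065709586366
yaw 6.533731278921579 0.14179209658649436
barL [0.6187 0.221  0.1807] 0.0024
barR [0.629  0.1424 0.1821] 0.0041
baryaw 7.458051181174194 0.07924905356830662 [0.6238152  0.18172854 0.18140867]
panelL [0.4703 0.1258 0.0711] 0.0006
panelR [ 0.4924 -0.0403  0.0732] 0.0003
hL [0.445  0.0811 0.0438] 0.0017
hR [0.4532 0.0005 0.0387] 0.0053
```

Measured: handset centre about (0.540,-0.230), yaw -2°. Tester yaw about 7°. Bar centre (0.624,0.182,0.181), which agrees with the expected height of 0.183. Next I'll work out the tool axes and the shift to the handset, and check how tall the green rack is.

```bash
cat >> h.py <<'E'
def goto(xyz,jaw_deg=None):
    """shift (cm, tool axes) and twist (5deg units) from current measured pose; jaw_deg: wanted world yaw of tool y axis (mod 180)"""
    s=r.read_state(); Rm=R.from_quat(s['eef_rot']); p=np.array(s['ee_pos'])
    M=Rm.as_matrix()
    print('t',s['time'],'pos',p.round(4),'x',M[:,0].round(3),'y',M[:,1].round(3),'z',M[:,2].round(3),'F',np.round(s['ft_force'],2),'w',round(s['width'],4),'j7',s['joint_positions'].round(2))
    print('shift cm',(M.T@(np.array(xyz)-p)*100).round(2))
    if jaw_deg is not None:
        cur=np.degrees(np.arctan2(M[1,1],M[0,1])); d=(cur-jaw_deg+90)%180-90  # x down: +twist = -yaw
        print('jaw now',cur.round(2),'twist units',round(d/5,2))
E
python3 - <<'E'
from h import *
goto([.540,-.230,.125],-92.2+180)
t=cv2.imread('pics/top0.png')[:,:,::-1]; s=cv2.imread('pics/scene0.png')[:,:,::-1]
crop(s,370,145,90,80,8-1,'pics/s_rack.png'); crop(t,85,240,100,100,6,'pics/t_rack.png')
E
```

```text
t 0.1 pos [ 0.2193 -0.5849  0.2408] x [-0.     0.001 -1.   ] y [ 0.351 -0.936 -0.001] z [-0.936 -0.351  0.   ] F [-0.13  0.05 -0.83] w 0.0871 j7 [ 1.19  0.33 -0.06  1.46  0.02  1.35 -0.09]
shift cm [ 11.61 -21.96 -42.49]
jaw now -69.44 twist units 4.55
```

View pics/s_rack.png

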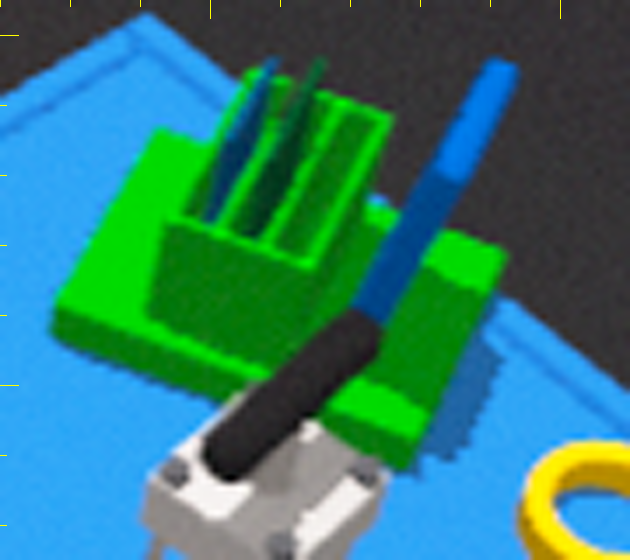

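View pics/t_rack.png

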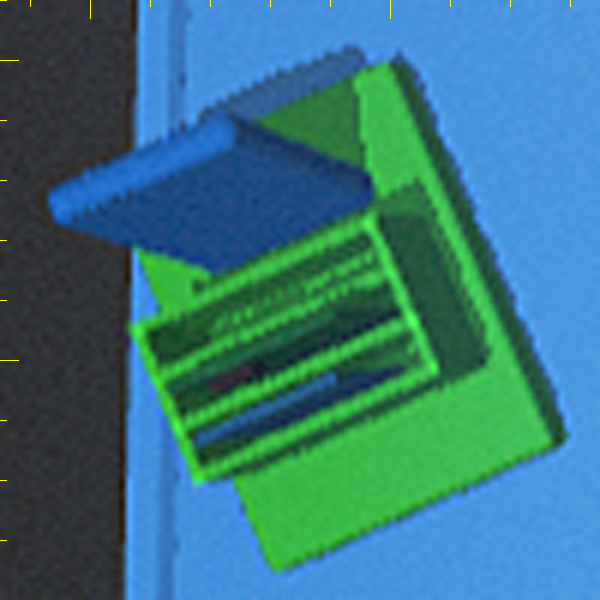

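Run:
```python
from h import *
for b in ((124,260),(93,274)):
  for a in ((439,153.5),(443.5,155)): print(tri(a,b))
```

```text
(array([0.56573985, 0.31424708, 0.20145927]), np.float64(0.01800325204344131))
(array([0.56940444, 0.32054277, 0.19494152]), np.float64(0.02768660097330727))
(array([0.5344484 , 0.38799969, 0.13717204]), np.float64(0.00619002946600024))
(array([0.53786115, 0.39643628, 0.12815528]), np.float64(0.004138516136827319))
```

drive_tool --pt "1 -2 -4 0.4" --pt "2 -4 -8 0.9" --pt "3 -6 -12 1.4" --pt "4 -8 -16 1.8" --pt "5 -10 -20 2.3" --pt "6 -12 -24 2.7" --pt "7 -14 -28 3.2" --pt "8 -16 -31 3.6" --pt "9 -18 -35 4.1" --pt "10 -20 -38.5 4.55" --pt "10.5 -21 -40.5 4.55" --pt "11 -21.5 -42 4.55" --pt "11.6 -21.96 -42.5 4.55" --pt "11.6 -21.96 -42.5 4.55" --pt "11.6 -21.96 -42.5 4.55" --grip 0

```text
time: 1.35
ee_pos: [0.5395, -0.2309, 0.1251]
eef_rot: [-0.706, 0.014, 0.707, 0.014]
ft_force: [-0.3, 0.0, -0.5]
width: 0.0867
```

Run:
```python
from h import *
s=r.camera('scene');t=r.camera('top')
crop(s,190,250,110,110,4,'pics/a.png');crop(t,360,220,110,110,4,'pics/b.png')
cv2.imwrite('pics/g1.png',np.hstack([cv2.imread('pics/a.png'),cv2.imread('pics/b.png')]))
goto([.540,-.230,.025],87.8)
```

```text
t 1.45 pos [ 0.5394 -0.2324  0.1259] x [-0.    -0.001 -1.   ] y [-0.041 -0.999  0.001] z [-0.999  0.041  0.   ] F [-0.49 -0.26 -0.74] w 0.0873 j7 [ 0.57  0.36 -0.29  1.69  0.11  1.11 -1.37]
shift cm [10.09 -0.25 -0.05]
jaw now -92.34 twist units -0.03
```

View pics/g1.png

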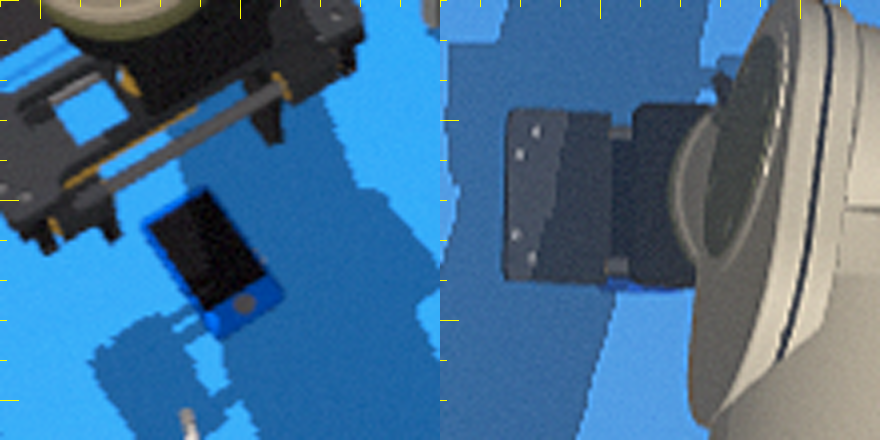

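The fingers straddle the handset along y, with its long side across them. Descending.

drive_tool --pt "1.5 -0.1 0 0" --pt "3 -0.15 0 0" --pt "4.5 -0.15 0 0" --pt "6 -0.15 0 0" --pt "7.5 -0.15 0 0" --pt "8.7 -0.15 0 0" --pt "9.5 -0.15 0 0" --pt "10 -0.15 0 0" --pt "10 -0.15 0 0" --pt "10 -0.15 0 0"

```text
time: 2.28
ee_pos: [0.5405, -0.2292, 0.026]
eef_rot: [0.707, -0.014, -0.707, -0.014]
ft_force: [0.1, -0.5, 0.7]
width: 0.0867
```

drive_tool --pt "0 0 0 0" --pt "0 0 0 0" --pt "0 0 0 0" --pt "0 0 0 0" --pt "0 0 0 0" --pt "0 0 0 0" --pt "0 0 0 0" --pt "0 0 0 0" --pt "0 0 0 0" --grip 255 --force 15

```text
time: 3.03
ee_pos: [0.5404, -0.229, 0.0256]
eef_rot: [0.707, -0.014, -0.707, -0.013]
ft_force: [-0.6, -0.5, -0.1]
width: 0.0459
```

Gripped at 45.9 mm, against 46 mm expected. Lifting.

drive_tool --pt "-0.5 0 0 0" --pt "-1.5 0 0 0" --pt "-3 0 0 0" --pt "-5 0 0 0" --pt "-7 0 0 0" --pt "-9 0 0 0" --pt "-10.5 0 0 0" --pt "-11 0 0 0" --pt "-11 0 0 0"

```text
time: 3.78
ee_pos: [0.5412, -0.2291, 0.1375]
eef_rot: [0.708, -0.014, -0.706, -0.013]
ft_force: [0.0, -0.1, -1.9]
width: 0.0457
```

Run:
```python
from h import *
s=r.camera('scene');crop(s,190,150,200,150,4,'pics/g2.png')
goto([.538,.0515,.135],97.2)
```

```text
t 3.8333 pos [ 0.5405 -0.2289  0.136 ] x [ 0.001 -0.001 -1.   ] y [-0.038 -0.999  0.   ] z [-0.999  0.038 -0.001] F [-0.06 -0.04 -0.36] w 0.0458 j7 [ 0.57  0.35 -0.3   1.68  0.11  1.13 -1.37]
shift cm [  0.08 -28.01   1.32]
jaw now -92.19 twist units -1.88
```

View pics/g2.png

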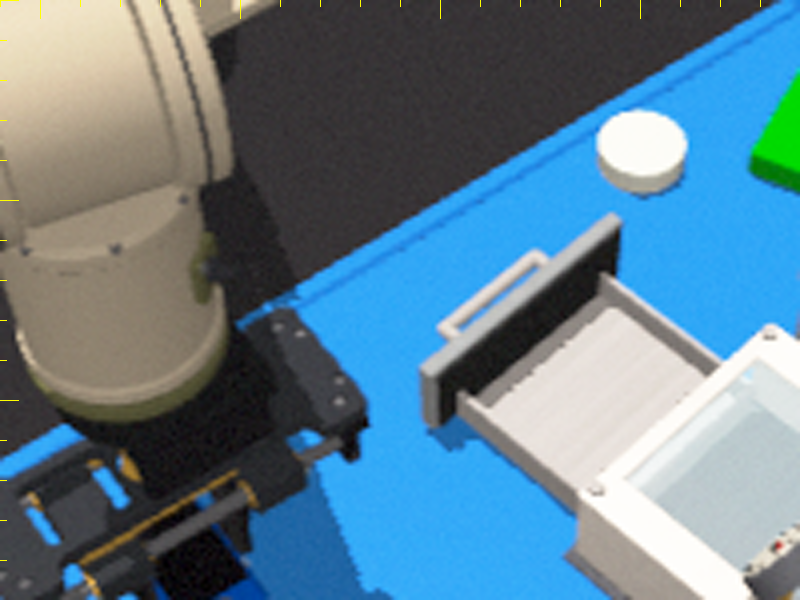

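The handset is held and the tray is clear. Moving over the drawer.

drive_tool --pt "0 -1 0 0" --pt "0 -3 0.1 -0.3" --pt "0 -6 0.2 -0.7" --pt "0 -9.5 0.35 -1.0" --pt "0 -13 0.5 -1.4" --pt "0 -16.5 0.65 -1.7" --pt "0 -20 0.8 -1.88" --pt "0 -23 0.9 -1.88" --pt "0 -25.5 1.0 -1.88" --pt "0 -27.2 1.07 -1.88" --pt "0 -28 1.07 -1.88" --pt "0 -28 1.07 -1.88" --pt "0 -28 1.07 -1.88"

```text
time: 4.92
ee_pos: [0.5399, 0.0514, 0.135]
eef_rot: [-0.705, -0.045, 0.706, -0.045]
ft_force: [0.4, -0.2, -1.1]
width: 0.0459
```

Run:
```python
from h import *
s=r.camera('scene');t=r.camera('top');crop(s,240,150,170,150,4,'pics/g3.png');crop(t,165,155,160,165,4,'pics/g3t.png')
goto([.5405,.0515,.045],97.2)
```

```text
t 5.0167 pos [0.5402 0.0499 0.1352] x [-0.001 -0.001 -1.   ] y [ 0.124 -0.992  0.001] z [-0.992 -0.124  0.001] F [-0.33  0.12 -1.63] w 0.0458 j7 [ 0.24  0.28 -0.48  1.79  0.14  1.11 -1.73]
shift cm [ 9.02 -0.16 -0.05]
jaw now -82.88 twist units -0.02
```

View pics/g3.png

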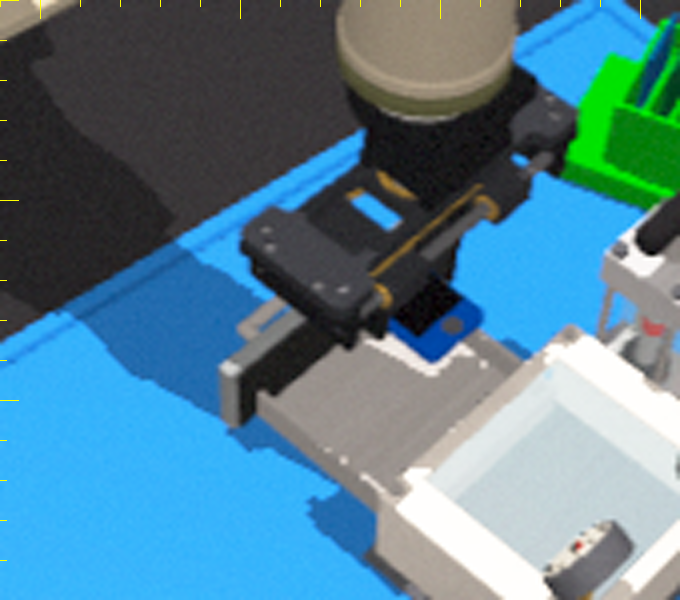

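View pics/g3t.png

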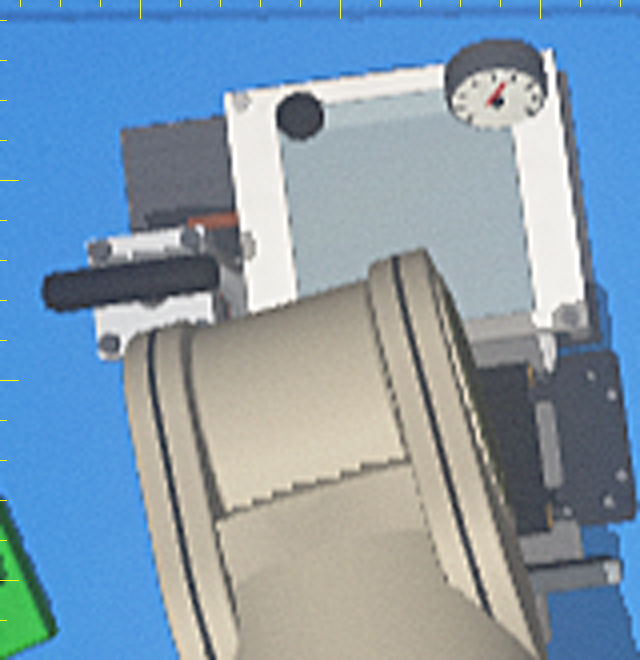

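The pictures show the handset over the tray with clearance to the panel and the chamber. The underside is 22.6 mm below the TCP, so contact should come at z≈0.0376. Descending slowly.

drive_tool --pt "1 -0.08 0 0" --pt "2.5 -0.1 0 0" --pt "4 -0.1 0 0" --pt "5.5 -0.1 0 0" --pt "7 -0.1 0 0" --pt "8 -0.1 0 0" --pt "8.8 -0.1 0 0" --pt "9.2 -0.1 0 0" --pt "9.4 -0.1 0 0" --pt "9.4 -0.1 0 0"

```text
time: 5.85
ee_pos: [0.5403, 0.0522, 0.0415]
eef_rot: [0.706, 0.044, -0.706, 0.044]
ft_force: [0.3, -0.3, -0.9]
width: 0.0456
```

drive_tool --pt "0.1 0 0 0" --pt "0.2 0 0 0" --pt "0.2 0 0 0" --pt "0.2 0 0 0"

```text
time: 6.18
ee_pos: [0.5405, 0.0523, 0.0398]
eef_rot: [0.706, 0.044, -0.706, 0.044]
ft_force: [0.2, -0.5, -1.2]
width: 0.0459
```

drive_tool --pt "0.1 0 0 0" --pt "0.2 0 0 0" --pt "0.2 0 0 0" --pt "0.2 0 0 0"

```text
time: 6.52
ee_pos: [0.5404, 0.0523, 0.0376]
eef_rot: [0.706, 0.044, -0.706, 0.044]
ft_force: [0.9, 0.5, -0.6]
width: 0.046
```

drive_tool --pt "0.05 0 0 0" --pt "0.1 0 0 0" --pt "0.1 0 0 0" --pt "0.1 0 0 0"

```text
time: 6.85
ee_pos: [0.5411, 0.0524, 0.0376]
eef_rot: [0.706, 0.044, -0.705, 0.044]
ft_force: [-1.3, 0.2, 8.1]
width: 0.0457
```

Contact (8 N up). Opening only partway, because the tray is narrow.

drive_tool --pt "0 0 0 0" --pt "0 0 0 0" --pt "0 0 0 0" --pt "0 0 0 0" --pt "0 0 0 0" --grip 65

```text
time: 7.27
ee_pos: [0.5402, 0.0523, 0.0364]
eef_rot: [-0.706, -0.044, 0.706, -0.044]
ft_force: [-1.2, -0.8, 0.5]
width: 0.0635
```

drive_tool --pt "-0.5 0 0 0" --pt "-1.5 0 0 0" --pt "-3 0 0 0" --pt "-5 0 0 0" --pt "-7 0 0 0" --pt "-9 0 0 0" --pt "-10 0 0 0" --pt "-10 0 0 0"

```text
time: 7.93
ee_pos: [0.5417, 0.0526, 0.1395]
eef_rot: [0.707, 0.044, -0.704, 0.045]
ft_force: [0.7, 0.3, -0.8]
width: 0.0648
```

Run:
```python
from h import *
s=r.camera('scene');crop(s,260,170,170,150,4,'pics/g4.png')
hx=np.array([.449,.041]);ax=np.array([np.cos(np.radians(7.1)),np.sin(np.radians(7.1))])
print(hx-ax*.045); goto([*(hx-ax*.045),.041],97.1)
```

```text
[0.40434506 0.03543793]
t 7.9833 pos [0.5409 0.0523 0.1376] x [ 0.002 -0.    -1.   ] y [ 0.125 -0.992  0.   ] z [-0.992 -0.125 -0.002] F [ 0.08  0.28 -0.09] w 0.065 j7 [ 0.24  0.28 -0.49  1.79  0.14  1.11 -1.74]
shift cm [ 9.63 -0.04 13.78]
jaw now -82.8 twist units 0.02
```

View pics/g4.png

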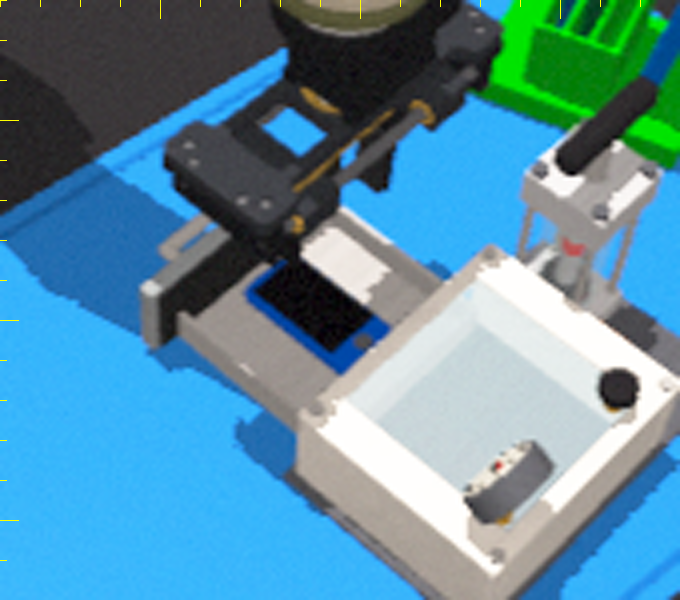

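The handset lies flat in the tray. Closing the fingers and backing off behind the handle.

drive_tool --pt "0 0 1 0" --pt "0 0 3 0" --pt "0 0 5.5 0" --pt "0 0 8 0" --pt "0 0 10.5 0" --pt "0 0 12.5 0" --pt "0 0 13.5 0" --pt "0 0 13.5 0" --pt "0 0 13.5 0" --grip 255 --force 30

```text
time: 8.73
ee_pos: [0.4066, 0.0353, 0.1364]
eef_rot: [0.706, 0.044, -0.706, 0.045]
ft_force: [0.8, 0.3, 0.1]
width: 0.0128
```

Run:
```python
from h import *
s=r.camera('scene');t=r.camera('top');crop(s,240,150,150,110,4,'pics/g5.png');crop(t,200,225,150,110,4,'pics/g5t.png')
goto([.408,.036,.042],97.1)
```

```text
t 8.8333 pos [0.4073 0.0356 0.1365] x [ 0.  0. -1.] y [ 0.126 -0.992 -0.   ] z [-0.992 -0.126 -0.   ] F [ 0.65 -0.52 -0.33] w 0.0055 j7 [ 0.32 -0.03 -0.51  2.1  -0.02  1.06 -1.62]
shift cm [ 9.45 -0.03 -0.07]
jaw now -82.78 twist units 0.02
```

View pics/g5.png

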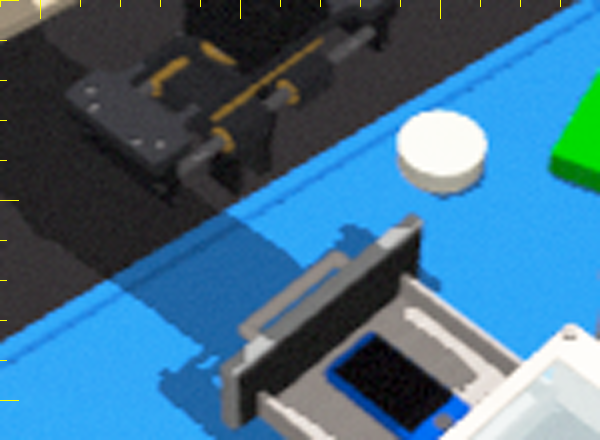

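View pics/g5t.png

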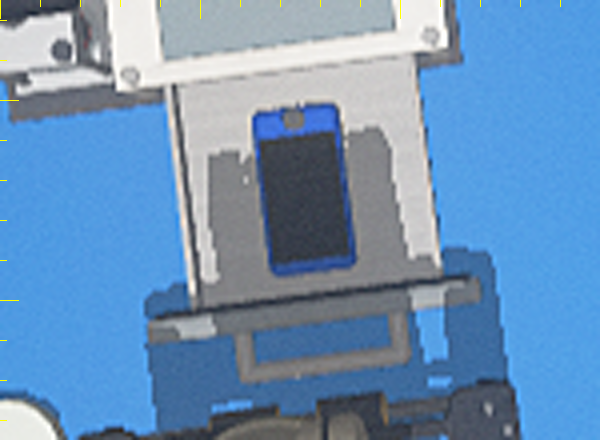

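The handset is centred and aligned in the tray. Going down in front of the bar, then pushing slowly.

drive_tool --pt "1.5 0 0 0" --pt "3 0 0 0" --pt "5 0 0 0" --pt "7 0 0 0" --pt "8.5 0 0 0" --pt "9.4 0 0 0" --pt "9.4 0 0 0" --pt "9.4 0 0 0"

```text
time: 9.5
ee_pos: [0.4066, 0.0357, 0.0425]
eef_rot: [-0.705, -0.045, 0.706, -0.044]
ft_force: [-0.4, -0.8, 0.7]
width: 0.0007
```

drive_tool --pt "0 0 -0.5 0" --pt "0 0 -1 0" --pt "0 0 -1.5 0" --pt "0 0 -2 0" --pt "0 0 -2.5 0" --pt "0 0 -3 0" --pt "0 0 -3.5 0" --pt "0 0 -4 0" --pt "0 0 -4.5 0" --pt "0 0 -5 0" --pt "0 0 -5.5 0" --pt "0 0 -6 0" --pt "0 0 -6 0"

```text
time: 10.58
ee_pos: [0.4671, 0.0431, 0.0427]
eef_rot: [0.706, 0.045, -0.705, 0.044]
ft_force: [-0.2, -0.7, 0.9]
width: 0.0003
```

Run:
```python
from h import *
s=r.camera('scene');crop(s,250,150,150,110,4,'pics/g6.png')
goto([.553,.054,.042],97.1)
```

```text
t 10.6333 pos [0.4667 0.0432 0.0426] x [ 0.001  0.    -1.   ] y [ 0.126 -0.992 -0.   ] z [-0.992 -0.126 -0.001] F [-0.3  -0.23  0.57] w 0.0006 j7 [ 0.26  0.25 -0.49  2.05  0.16  0.87 -1.76]
shift cm [ 0.07  0.01 -8.7 ]
jaw now -82.79 twist units 0.02
```

View pics/g6.png

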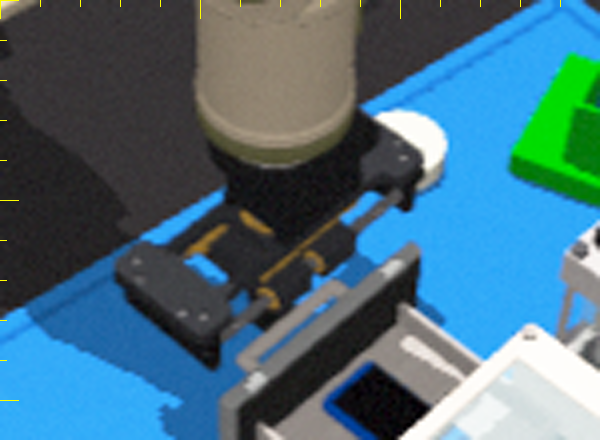

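The drawer is moving in (panel edge shifted about 10 px). Continuing.

drive_tool --pt "0 0 -0.4 0" --pt "0 0 -0.9 0" --pt "0 0 -1.4 0" --pt "0 0 -1.9 0" --pt "0 0 -2.4 0" --pt "0 0 -2.9 0" --pt "0 0 -3.4 0" --pt "0 0 -3.9 0" --pt "0 0 -4.4 0" --pt "0 0 -4.9 0" --pt "0 0 -5.4 0" --pt "0 0 -5.9 0" --pt "0 0 -6.4 0" --pt "0 0 -6.9 0" --pt "0 0 -7.3 0" --pt "0 0 -7.6 0" --pt "0 0 -7.8 0" --pt "0 0 -7.8 0"

```text
time: 12.13
ee_pos: [0.5439, 0.0527, 0.0427]
eef_rot: [0.706, 0.044, -0.705, 0.044]
ft_force: [-0.4, 0.7, -0.6]
width: 0.0004
```

drive_tool --pt "0 0 -0.1 0" --pt "0 0 -0.2 0" --pt "0 0 -0.3 0" --pt "0 0 -0.4 0" --pt "0 0 -0.4 0"

```text
time: 12.55
ee_pos: [0.5474, 0.0531, 0.0426]
eef_rot: [0.706, 0.044, -0.706, 0.044]
ft_force: [-1.1, 0.5, 0.8]
width: 0.0004
```

drive_tool --pt "0 0 -0.1 0" --pt "0 0 -0.2 0" --pt "0 0 -0.3 0" --pt "0 0 -0.4 0"

```text
time: 12.88
ee_pos: [0.5512, 0.0536, 0.0426]
eef_rot: [-0.706, -0.044, 0.706, -0.044]
ft_force: [-6.7, -0.9, 2.8]
width: 0.0005
```

drive_tool --pt "0 0 -0.1 0" --pt "0 0 -0.2 0" --pt "0 0 -0.2 0"

```text
time: 13.13
ee_pos: [0.5514, 0.0536, 0.0423]
eef_rot: [-0.704, -0.044, 0.707, -0.045]
ft_force: [-11.0, -1.6, 8.5]
width: 0.0003
```

Run:
```python
from h import *
s=r.camera('scene');crop(s,250,150,170,130,4,'pics/g7.png')
goto([.553,.054,.042],97.1)
```

```text
t 13.1833 pos [0.5514 0.0537 0.0423] x [-0.004 -0.001 -1.   ] y [ 0.125 -0.992  0.001] z [-0.992 -0.125  0.004] F [-10.97  -1.8    9.23] w 0.0007 j7 [ 0.21  0.42 -0.46  1.83  0.22  0.95 -1.79]
shift cm [ 0.03 -0.01 -0.16]
jaw now -82.79 twist units 0.02
```

View pics/g7.png

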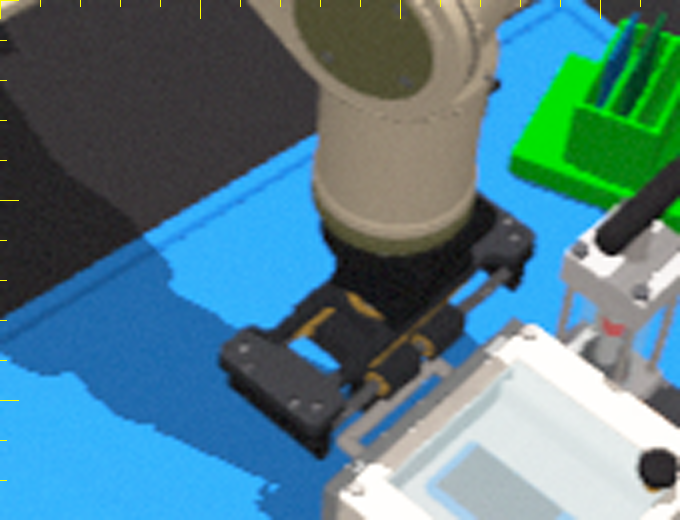

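The wrist stopped at x=0.551 with the force rising to 11 N, and the picture shows the panel against the chamber: the drawer is shut. Backing off and lifting.

drive_tool --pt "0 0 0.5 0" --pt "0 0 1.5 0" --pt "0 0 2.8 0" --pt "0 0 3.5 0" --pt "-2 0 4 0" --pt "-5 0 4 0" --pt "-8 0 4 0" --pt "-11 0 4 0" --pt "-14 0 4 0" --pt "-17 0 4 0" --pt "-19.5 0 4 0" --pt "-21 0 4 0" --pt "-21.5 0 4 0" --pt "-21.5 0 4 0"

```text
time: 14.35
ee_pos: [0.5142, 0.0491, 0.2586]
eef_rot: [0.707, 0.044, -0.705, 0.045]
ft_force: [0.0, -0.1, -0.3]
width: 0.0003
```

Run:
```python
from h import *
s=r.camera('scene');t=r.camera('top');crop(s,290,170,160,150,4,'pics/g8.png');crop(t,165,155,160,150,4,'pics/g8t.png')
goto([.6238,.1817,.262],7.3)
```

```text
t 14.45 pos [0.5132 0.0488 0.2564] x [-0.001 -0.    -1.   ] y [ 0.125 -0.992  0.   ] z [-0.992 -0.125  0.001] F [-0.05  0.22 -0.72] w 0.0004 j7 [ 0.28  0.12 -0.5   1.7   0.06  1.34 -1.67]
shift cm [ -0.57 -11.8  -12.64]
jaw now -82.8 twist units 17.98
```

View pics/g8.png

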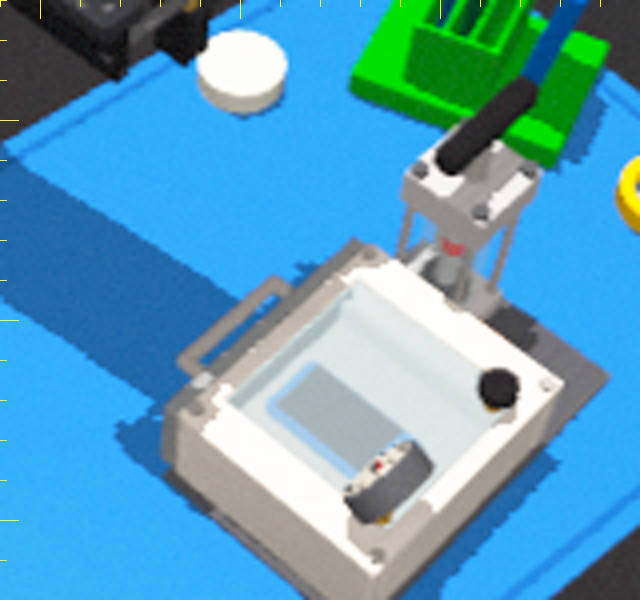

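View pics/g8t.png

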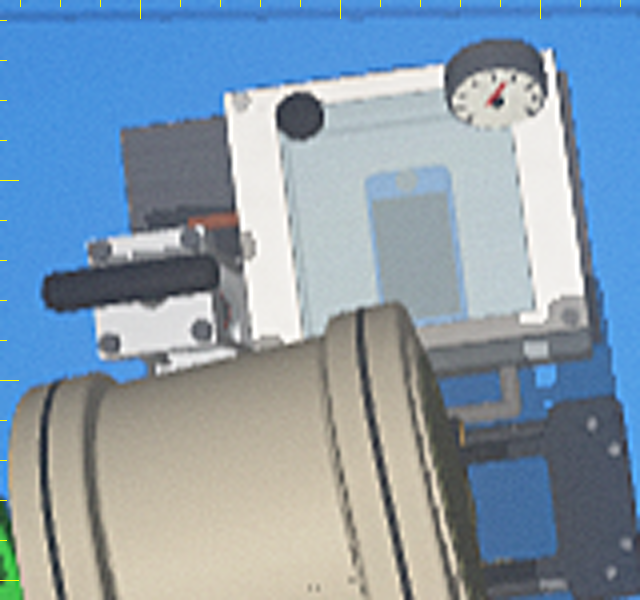

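The drawer is shut with the handset visible through the roof, and the bar is unmoved. Refining the bar centre from its dark silhouettes in both views.

Run:
```python
from h import *
t=cv2.imread('pics/top0.png').astype(int); s=cv2.imread('pics/scene0.png').astype(int)
def cen(im,x0,y0,x1,y1,th,name):
    m=(im[y0:y1,x0:x1].max(2)<th).astype(np.uint8)
    n,l,st,c=cv2.connectedComponentsWithStats(m,connectivity=4)
    i=1+np.argmax(st[1:,4]); v,u=np.nonzero(l==i); 
    q=np.c_[u,v]-c[i]; w,V=np.linalg.eigh(np.cov(q.T))
    box=cv2.minAreaRect((np.c_[u+x0,v+y0]).astype(np.float32))
    print(name,c[i]+[x0,y0],st[i],V[:,1],box); return c[i]+[x0,y0]
for th in (60,75,90):
    b=cen(t,170,210,225,240,th,'top'); a=cen(s,392,185,432,220,th,'scene')
    print(tri(a,b), atz('top',*b,.183),atz('scene',*a,.183))
```

```text
top [177.5 224. ] [ 7 14  2  1  2] [1. 0.] ((177.5, 224.0), (1.0, 0.0), 180.0)
scene [411.19111111 201.25777778] [  7   4  25  25 225] [-0.73073062  0.68266592] ((411.5221862792969, 201.0801239013672), (7.6559295654296875, 30.549388885498047), 48.012786865234375)
(array([0.61915818, 0.21168505, 0.16033837]), np.float64(0.028446375836995018)) [0.6253868  0.21724354 0.183     ] [0.62383119 0.18091759 0.183     ]
top [180.3 224.6] [ 6 13 13  7 20] [-0.93630916  0.35117683] ((181.10000610351562, 224.20001220703125), (4.0249223709106445, 13.416406631469727), 63.43495178222656)
scene [411.26666667 200.975     ] [  7   4  26  25 240] [-0.72376669  0.69004476] ((411.25006103515625, 201.25001525878906), (7.778173923492432, 31.11269760131836), 45.0)
(array([0.61911928, 0.20773699, 0.16330627]), np.float64(0.023533781851205488)) [0.62425107 0.21211007 0.183     ] [0.62335912 0.18163325 0.183     ]
top [197.39473684 225.14210526] [  6   9  44  14 380] [-0.99122064  0.13221815] ((197.52999877929688, 225.20997619628906), (9.616652488708496, 43.69919967651367), 81.8698959350586)
scene [411.52589641 200.78486056] [  7   4  26  25 251] [-0.72983872  0.68361937] ((411.4033508300781, 200.83702087402344), (8.473552703857422, 31.887317657470703), 48.01278305053711)
(array([0.62337328, 0.18123741, 0.18380407]), np.float64(0.001373407946069782)) [0.62301414 0.18088235 0.183     ] [0.62332576 0.18247752 0.183     ]
```

drive_tool --pt "0 -0.5 -0.5 -1" --pt "0 -1.5 -1.6 -2.4" --pt "-0.2 -2.5 -2.7 -3.8" --pt "-0.3 -3.5 -3.8 -5.2" --pt "-0.4 -4.5 -4.9 -6.6" --pt "-0.5 -5.5 -6 -8" --pt "-0.5 -6.5 -7.1 -9.4" --pt "-0.5 -7.5 -8.2 -10.8" --pt "-0.5 -8.5 -9.3 -12.2" --pt "-0.5 -9.5 -10.3 -13.6" --pt "-0.5 -10.3 -11.2 -15" --pt "-0.5 -11 -11.9 -16.4" --pt "-0.5 -11.5 -12.4 -17.5" --pt "-0.5 -11.8 -12.57 -18" --pt "-0.5 -11.8 -12.57 -18" --pt "-0.5 -11.8 -12.57 -18" --grip 0

```text
time: 15.78
ee_pos: [0.6229, 0.1818, 0.2609]
eef_rot: [0.467, 0.531, -0.468, 0.53]
ft_force: [0.6, -0.1, -0.7]
width: 0.0861
```

Run:
```python
from h import *
s=r.camera('scene');crop(s,330,100,150,130,4,'pics/g9.png')
goto([.6232,.1815,.185],7.4)
```

```text
t 15.8333 pos [0.623  0.1815 0.2613] x [-0.002 -0.    -1.   ] y [ 0.992  0.124 -0.002] z [ 0.124 -0.992  0.   ] F [-0.4  -0.18 -0.21] w 0.0863 j7 [ 0.15  0.47 -0.72  1.33  0.3   1.46 -0.42]
shift cm [ 7.63  0.03 -0.  ]
jaw now 7.1 twist units -0.06
```

View pics/g9.png

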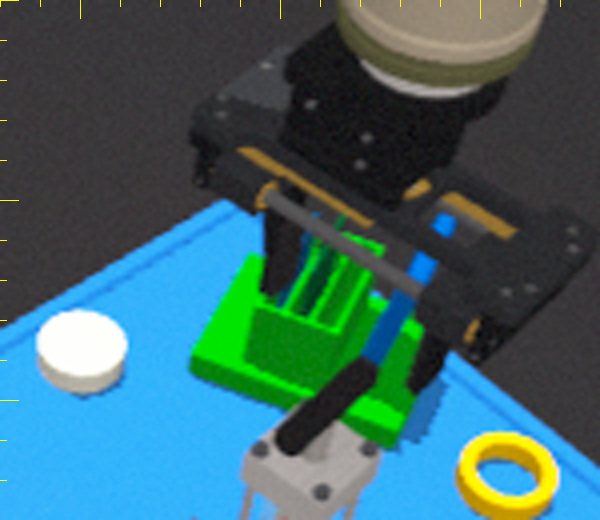

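The fingers straddle the bar and are clear of the rack. Descending and gripping gently.

drive_tool --pt "1 0 0 -0.06" --pt "2.5 0 0 -0.06" --pt "4 0 0 -0.06" --pt "5.5 0 0 -0.06" --pt "6.7 0 0 -0.06" --pt "7.4 0 0 -0.06" --pt "7.6 0 0 -0.06" --pt "7.6 0 0 -0.06"

```text
time: 16.5
ee_pos: [0.6232, 0.1816, 0.1861]
eef_rot: [0.466, 0.532, -0.466, 0.532]
ft_force: [0.4, -0.1, -0.1]
width: 0.0874
```

drive_tool --pt "0 0 0 0" --pt "0 0 0 0" --pt "0 0 0 0" --pt "0 0 0 0" --pt "0 0 0 0" --pt "0 0 0 0" --pt "0 0 0 0" --pt "0 0 0 0" --pt "0 0 0 0" --pt "0 0 0 0" --pt "0 0 0 0" --pt "0 0 0 0" --grip 255 --force 12

```text
time: 17.5
ee_pos: [0.6234, 0.1818, 0.1865]
eef_rot: [0.466, 0.532, -0.466, 0.532]
ft_force: [-0.2, 0.2, 0.8]
width: 0.0178
```

Run:
```python
from h import *
s=r.camera('scene');crop(s,330,100,150,130,4,'pics/g10.png')
goto([.6232,.1815,.185],7.4)
for _ in range(1): print(r.read_state()['torque'])
```

```text
t 17.55 pos [0.6233 0.1818 0.1865] x [-0. -0. -1.] y [ 0.991  0.131 -0.   ] z [ 0.131 -0.991  0.   ] F [-0.68  0.05  0.62] w 0.0179 j7 [ 0.15  0.51 -0.71  1.43  0.33  1.32 -0.44]
shift cm [ 0.15 -0.01  0.03]
jaw now 7.51 twist units 0.02
[-0.02057343 -0.05739992 -0.00226578]
```

View pics/g10.png

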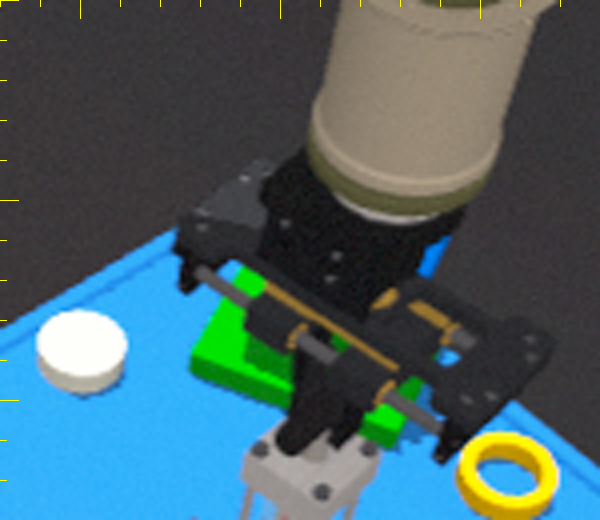

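Gripped at 17.9 mm (18 mm expected) with almost no side force. Firming the grip and lifting the first centimetre.

drive_tool --pt "0 0 0 0" --pt "0 0 0 0" --pt "-0.1 0 0 0" --pt "-0.3 0 0 0" --pt "-0.5 0 0 0" --pt "-0.7 0 0 0" --pt "-0.9 0 0 0" --pt "-1 0 0 0" --force 35

```text
time: 18.22
ee_pos: [0.6234, 0.1818, 0.1969]
eef_rot: [0.466, 0.532, -0.466, 0.532]
ft_force: [0.1, 0.2, -5.1]
width: 0.0175
```

Side force is nil and the 5 N matches the piston's weight. Continuing straight up.

drive_tool --pt "-0.2 0 0 0" --pt "-0.4 0 0 0" --pt "-0.6 0 0 0" --pt "-0.8 0 0 0" --pt "-1.0 0 0 0" --pt "-1.2 0 0 0" --pt "-1.4 0 0 0" --pt "-1.6 0 0 0" --pt "-1.8 0 0 0" --pt "-2 0 0 0"

```text
time: 19.05
ee_pos: [0.6234, 0.1818, 0.2167]
eef_rot: [0.466, 0.532, -0.466, 0.532]
ft_force: [0.6, -0.3, -5.0]
width: 0.018
```

drive_tool --pt "-0.2 0 0 0" --pt "-0.4 0 0 0" --pt "-0.6 0 0 0" --pt "-0.8 0 0 0" --pt "-1.0 0 0 0" --pt "-1.2 0 0 0" --pt "-1.4 0 0 0" --pt "-1.6 0 0 0" --pt "-1.8 0 0 0" --pt "-1.9 0 0 0" --pt "-2 0 0 0" --pt "-2 0 0 0" --pt "-2 0 0 0" --pt "-2 0 0 0"

```text
time: 20.22
ee_pos: [0.6233, 0.1818, 0.2364]
eef_rot: [0.466, 0.532, -0.466, 0.532]
ft_force: [0.4, 0.0, -4.7]
width: 0.0179
```

Run:
```python
from h import *
s=r.camera('scene');t=r.camera('top');crop(s,360,150,100,90,6,'pics/g11.png');crop(s,290,170,160,150,4,'pics/g11b.png')
goto([.6232,.1815,.235],7.4); print(r.read_state()['joint_vel'].round(3))
```

```text
t 20.3167 pos [0.6234 0.1817 0.2364] x [-0. -0. -1.] y [ 0.991  0.131 -0.   ] z [ 0.131 -0.991  0.   ] F [-0.56 -0.09 -5.15] w 0.0181 j7 [ 0.15  0.48 -0.72  1.37  0.31  1.41 -0.42]
shift cm [ 0.14 -0.02  0.02]
jaw now 7.5 twist units 0.02
[ 0.001  0.001 -0.001  0.001  0.001  0.     0.   ]
```

View pics/g11.png

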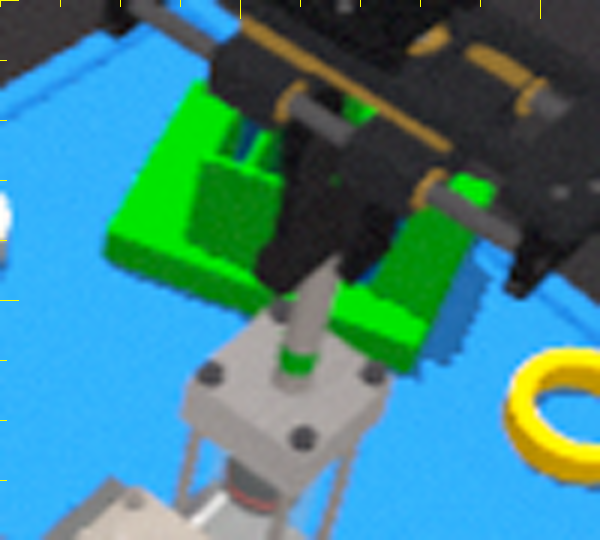

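View pics/g11b.png

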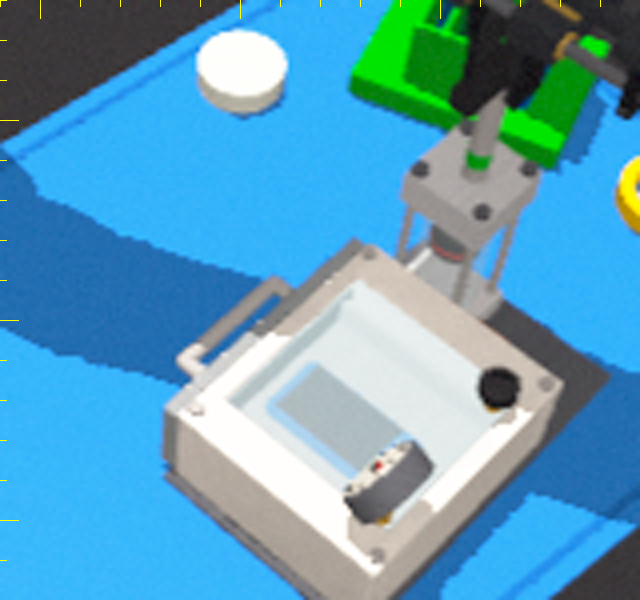

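The green band is fully above the cap with bare rod below it (around (297,360) and (293,382) in the crop), and no red shows. The arm is at rest, so I'm handing in.

Run:
```python
from bench import r
print(r.close_job())
```

```text
the job is handed in; nothing more can be done
None
```

I finished the seal-test setup and handed the job in at about 20.3 s; no verdict is reported at hand-in.

- **Handset:** the blue handset lies flat, screen up and roughly centred in the drawer. I set it down with about 8 N of contact and let go.
- **Drawer:** I pushed it until it stopped and the wrist force rose to 11 N. The pictures show the panel against the chamber and the handset visible through the roof.
- **Pump:** I gripped the T-bar at 18 mm and lifted it straight up 50 mm, which puts it about 90 mm above the cap. Side force stayed under 1 N, and the 5 N load matches the piston's weight. The last picture shows the green band fully out with bare rod below it and no red. The arm was holding still.

I did not touch the other things on the bench. My final pictures showed only some of them, so I did not check each one again at the end.

The only disagreement was in measurement. Matching handset corners between the two views failed because I paired them in the wrong order. I used the average position and the screen edges instead, and the 45.9 mm grip width (46 mm expected) confirmed them.

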